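# Close the incubator cover and lock its quarter-turn fastener

### The arm

A 6-joint arm with a two-finger parallel gripper is mounted at the origin on a cart in front of the work surface, level with it; the furniture and walls round the work are solid. World frame = base frame: x ahead of the robot, y to its left, z up, the work surface at z = 0. Lengths are in m, angles in rad, forces in N, time in s.
With the tool pointing down it reaches from about 0.35 to 0.725 m from the base axis. Payload 6 kg.
Tool frame: the origin (TCP) lies between the finger pads; the fingertips stand 14 mm ahead of it and the grasp point (between the pads) lies 5 mm behind it; z points along the fingers, y is the line along which they close (so a half turn about z gives the same grasp; the last joint's range is limited). The gripper opens to 85 mm and grips with 20 to 120 N. Pads are 22 mm wide; open, the fingers measure 114 mm over their backs; the gripper's body (76 mm by 85 mm) begins 54 mm behind the grasp point. The pads swing forward as they close: fully open they stand 13 mm farther back than shut.
Start: joints at [1.485, 0.04, 0.085, 0, -1.615, -0.334], TCP at [0.245, 0.548, 0.245] pointing down, gripper open.
Joint ranges: [-2.56, 2.56], [-1.29, 2.01], [-1.08, 1.49], [-3.29, 1.98], [-2.81, -0.18], [-2.99, 2.99]. Speed limits (rad/s): [2.57, 2.57, 3.01, 3.14, 3.14, 3.14].

### API

Orientations are given as a rotation vector (axis times angle).
In Python, from rig import manip gives the robot as it stands. The module is installed in compiled form; this text tells all that it offers. Calls block until the motion is done:
- manip.move_ptp(position, orientation): joint-space move of the TCP to a pose.
- manip.move_l(position, rotation=None, feed=0.15, force_limit=None): straight line of the TCP; rotation=None keeps the orientation; feed is the mean speed in m/s. With force_limit (N) it stops when the force on the tool has changed by that much, and returns True; else False.
- manip.move_joints(angles): joint-space move.
- manip.let_go() and manip.close_gripper(): open the fingers fully, or close them until they stop; the grip force is fixed at half the most.
- manip.pause(seconds).
- manip.solve_ik(position, orientation): joint angles nearest the present ones, or None.
- manip.sense(): the state.
- manip.read_camera(name): name is "scene" or "top"; returns a dict with "frame" (480x640x3 uint8, red, green, blue), "depth" (480x640 float32, m along the optical axis (not along the pixel's ray), 0 where there is no reading), "intrinsics" (3x3 intrinsics, pixels), "R" (3x3) and "t" (3): a world point X has camera coordinates R X + t. Camera axes: x right, y down, z forward; pixel columns grow to the right and rows downward; lengths in m; the calibration is good to about 2 mm. A picture is of the moment at which its call begins.
A pose or a line that the arm cannot do raises manip.MotionError and nothing moves.
- manip.sign_off(): hands the job in; it is judged then, once.
Trained networks look in the newest picture that a camera, given by its name, has taken for a name from the list of things; names that differ only in an ending like _2 or _b are one class to them, and where a whole thing is asked for, a point or a joint stands for the part that bears it (a point fixed in the world has none). Each returns a list of dicts, best first, with "conf" (0 to 1); they miss things now and then, are a little off and sometimes report something else, mostly with a low value. They report only what shows in the picture. A call takes as long as a camera call. They do not tell look-alikes from the thing itself.
- manip.search_frame(camera, name): "extent" ([centre column, centre row, width, height] in pixels, round what is visible of it).
- manip.pinpoint(camera, name): "at" ([column, row] in pixels: a listed point, or the origin of a listed thing).
The state is a dict: "t": time; "joint_positions": joint angles; "dq": joint speeds; "joint_efforts": joint torques, N m; "ee_pos": TCP position; "eef_rot": TCP orientation; "force": force on the tool from outside, world axes, zero at the start; "moment": the same for the moment, N m; "width": opening from 0.0 (shut) to 1.0 (fully open); "gripper_force": force on a finger pad.
Only numpy, scipy, OpenCV 4.12 (cv2) and the standard library are available. Lean on these libraries where they do the work, as an engineer would, in place of code of your own. Each camera call takes 0.05 s, during which the arm holds its last target. There are 200 camera calls.

### The job

Close the white sample incubator with pushes of the fingers, lifting nothing: push its blue sliding cover by the lip all the way home against the end stop, to the right. Then set the fingertips in the slot of the grey quarter-turn fastener and turn it clockwise, seen from above, as far as it goes, so that its yellow tongue stands behind the cover and locks it. Leave the vial on the incubator and everything else on the counter where it is, and take the hand away.

Things in the scene. Friction and masses are not known exactly. Their poses are not given: they have to be found in the camera images.
- incubator: White housing, 206 mm (its x) by 165 mm (its y), flat top 60 mm above the counter, fixed. Origin: centre of its underside. At yaw 0 x points away from the robot, y to its left. The fastener is on the half nearer the robot, its axis at x = -45, y = +10.5 mm; the cover slides along y on the far half, between two low guides, to an end stop (aluminium bar) at the right (-y) end.
- cover: Blue cover, 85 (x) by 76 (y) by 12 mm, 0.25 to 0.5 kg, loose on the incubator's top; same axes. Origin: centre of its underside: x = +50.5, z = +60 mm in the incubator's frame, y = -36.5 mm when home against the stop; it starts 35 to 52 mm to the left (+y) of that. Sliding takes 2 to 6 N. The fastener's tongue turns at the level of its edge, so the cover must be home first.
- lip (a point): Centre of the left (+y) face of the cover's upright push lip, 25 mm above the cover's underside. The lip is 60 mm wide (x), 8 mm thick (y) and rises from 12 to 35 mm above the underside (72 to 95 mm above the counter). Push here toward the incubator's -y.
- fastener (a joint): Angle of the fastener, rad: 0 unlocked (starts 0 to 0.2), 1.571 locked against its stop; grows as it turns clockwise seen from above. It stays where it is left; friction about 0.12 N m (4 N at the slot's end).
- fastener_axis (a point): On the turning axis at the slot's floor, 80 mm above the counter. Grey disc, 100 mm across, top 96 mm above the counter, with a straight slot right across its middle, 40 mm wide, 16 mm deep, 92 mm long, open at both ends. Below the disc a yellow tongue, 14 mm wide, reaches 68 mm from the axis, in line with the slot: along the incubator's +y at 0, along its +x (behind the cover) at 1.571.
- slot_end (a point): On the floor of the slot, midway across it, 30 mm from the axis toward the tongue's end; it moves with the fastener. Site fastener_axis to this point is the direction of the slot. Fingertips set in here, clear of the floor, turn the disc when they move in an arc round the axis.
- card_box: White carton, 61 x 91 x 66 mm, loose on the counter to the right of the incubator; bystander. Origin: centre of its underside.
- vial: Small amber dropper vial with a white cap, 26 mm across, 58 mm tall, standing loose on the incubator's top at its near right corner, its top 118 mm above the counter; bystander. Origin: centre of its underside.
- cup: White lidded specimen cup, 49 mm across, 55 mm tall, loose on the brown tray; bystander. Origin: centre of its underside.
- dish: Covered pink culture dish, 93 mm across, 16 mm high, loose on the brown tray; bystander. Origin: centre of its underside.
Not all that is in view belongs to the job. Of the things shaped like the cover, the blue one is meant.

How it is judged:
On the way, in this order (a step that is already met when the one before it is completed fails the run):
1. the cover is home against its end stop while the fastener is still unlocked (y of cover in the frame of incubator below -0.033 m and value of joint fastener below 0.5 rad), for 0.2 s.
2. the fastener is turned by the hand at its slot (y of cover in the frame of incubator below -0.033 m and value of joint fastener between 0.6 and 1.35 rad and horizontal distance between the grasp point and fastener_axis below 0.075 m and height (world z) of the grasp point between 0.092 and 0.135 m), for 0.05 s.
3. the fastener is turned to its locked stop with the cover home (y of cover in the frame of incubator below -0.033 m and value of joint fastener above 1.45 rad), for 0.2 s.
At the end, for the whole second after the job is handed in: the cover lies flat within 3.5 mm of its end stop, the fastener is turned to within 0.12 rad of its locked stop, and card box, vial, cup and dish stand within 20 mm of where they were (all of step 3 and z of cover in the frame of incubator below 0.064 m and angle between cover's own z axis and vertical below 0.05 rad and linear speed of cover below 0.02 m/s and distance of each of card_box, vial, cup, dish from where it was at the start of the episode below 0.02 m); the robot touches nothing.
It fails at once if the cover is lifted or tipped out of its guides (z of cover in the frame of incubator above 0.068 m or angle between cover's own z axis and vertical above 0.12 rad).
It fails at once if the card box is moved, lifted or tipped (distance of card_box from where it was at the start of the episode above 0.02 m or angle between card_box's own z axis and vertical above 0.3 rad).
It fails at once if the dropper vial is moved, lifted or tipped (distance of vial from where it was at the start of the episode above 0.02 m or angle between vial's own z axis and vertical above 0.3 rad).
It fails at once if the specimen cup is moved, lifted or tipped (distance of cup from where it was at the start of the episode above 0.02 m or angle between cup's own z axis and vertical above 0.3 rad).
It fails at once if the culture dish is moved, lifted or tipped (distance of dish from where it was at the start of the episode above 0.02 m or angle between dish's own z axis and vertical above 0.3 rad).
It also fails if it takes over 45 s, if anything falls off the work surface, if the arm or the gripper's body presses on something with over 40 N, if the wrist force passes 120 N, or if a joint passes its speed limit or range.

## Working session

There is one attempt and no reset: what is moved stays moved. The work goes in short steps, each a Python script; the robot and the scene stay as the last script left them, time stands still between calls to the robot, and variables do not carry over. Pictures are saved under pics/ and viewed, at most 10 in all, crops included, and the job is handed in when it is done.

```bash
mkdir -p pics; cat > h.py <<'E'
from rig import manip
import numpy as np, cv2
def snap(n,f):
    c=manip.read_camera(n); cv2.imwrite('pics/'+f,c['frame'][:,:,::-1]); np.savez('pics/'+f[:-4],**c); return c
def world(c,px,z=None):
    u,v=px; K=c['intrinsics'];R=c['R'];t=c['t']
    d=np.linalg.solve(K,[u,v,1.]); o=-R.T@t; r=R.T@d
    if z is None: return o+r*float(c['depth'][int(round(v)),int(round(u))])
    return o+r*(z-o[2])/r[2]
E
python3 - <<'E'
from h import *
for n in ('scene','top'):
    c=snap(n,n+'0.png'); print(n,-c['R'].T@c['t'])
    for k,z in (('incubator',0),('cover',.06),('lip',.085),('fastener_axis',.08),('slot_end',.08),('vial',.06),('card_box',0)):
        for d in manip.pinpoint(n,k)[:3]: print(k,round(d['conf'],2),np.round(d['at']),world(c,d['at'],z).round(4))
s=manip.sense(); print(s['t'],s['eef_rot'],s['ee_pos'])
E
```

```text
scene [-0.11780757 -0.55235913  0.67806533]
incubator 0.84 [219. 222.] [0.5333 0.2747 0.    ]
incubator 0.27 [337. 317.] [ 0.4719 -0.1147  0.    ]
cover 0.88 [397. 242.] [ 0.6643 -0.1048  0.06  ]
cover 0.8 [289. 199.] [0.6394 0.1605 0.06  ]
cover 0.72 [329. 218.] [0.6412 0.0471 0.06  ]
lip 0.93 [218. 177.] [0.5702 0.3121 0.085 ]
lip 0.83 [320. 206.] [0.6319 0.0663 0.085 ]
lip 0.71 [295. 179.] [0.6796 0.1798 0.085 ]
fastener_axis 0.77 [196. 201.] [0.4756 0.2713 0.08  ]
slot_end 0.76 [188. 196.] [0.4782 0.3003 0.08  ]
vial 0.68 [211. 226.] [0.4548 0.2023 0.06  ]
card_box 0.72 [262. 308.] [0.3975 0.001  0.    ]
top [0.49361083 0.04441963 1.22537408]
incubator 0.65 [232. 261.] [0.5253 0.274  0.    ]
cover 0.85 [242. 182.] [0.7183 0.2474 0.06  ]
cover 0.78 [308. 193.] [0.6936 0.0857 0.06  ]
cover 0.71 [224. 244.] [0.5651 0.2852 0.06  ]
lip 0.93 [349. 182.] [ 0.7184 -0.0144  0.085 ]
lip 0.9 [243. 170.] [0.7414 0.2407 0.085 ]
lip 0.65 [209. 241.] [0.5695 0.3143 0.085 ]
fastener_axis 0.95 [224. 282.] [0.4748 0.2764 0.08  ]
slot_end 0.92 [215. 283.] [0.4718 0.298  0.08  ]
vial 0.48 [259. 294.] [0.446  0.1973 0.06  ]
card_box 0.6 [334. 314.] [0.3987 0.0137 0.    ]
0.8 [ 3.07256512e+00 -6.54556908e-01  2.74088561e-06] [0.24449474 0.54790126 0.24528346]
```

```bash
python3 - <<'E'
import cv2
a=cv2.imread('pics/top0.png')[140:340,130:390];cv2.imwrite('pics/topc.png',cv2.resize(a,None,fx=3,fy=3,interpolation=cv2.INTER_CUBIC)[:600,:780])
E
```

```text
(no output)
```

View pics/topc.png

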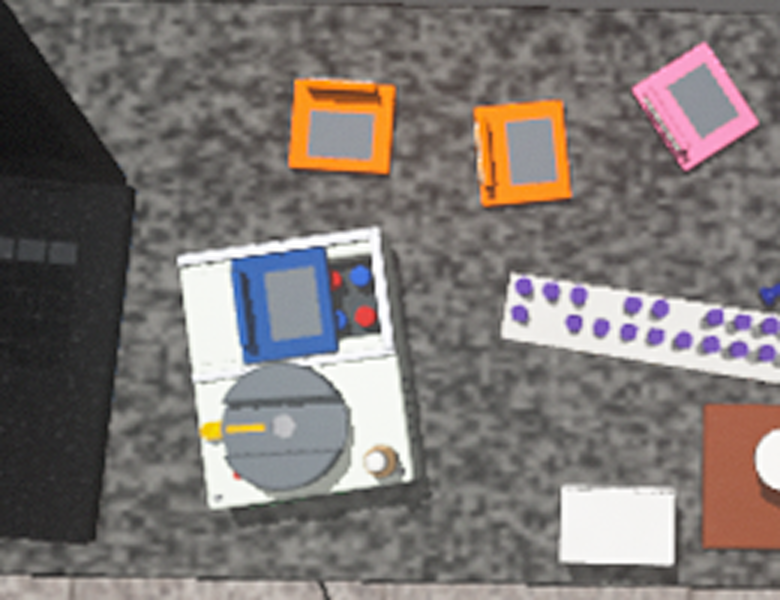

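View pics/scene0.png

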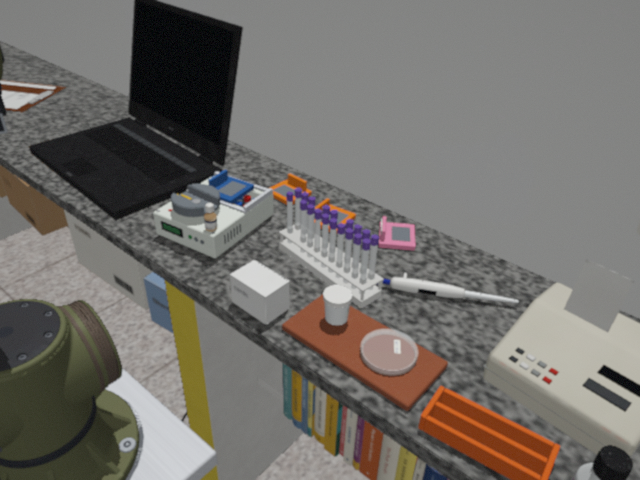

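The top view shows the white incubator at crop corners (178,258), (380,230), (412,480) and (210,508). The blue cover is on its far half, with the lip at about (247,312) and a gap to the right. The grey disc is at (285,428) with its tongue pointing left, and the vial is at (378,460). The scene view shows the laptop screen to the left, and the orange and pink look-alikes off the incubator. Next I'll fit the geometry from depth.

```bash
python3 - <<'E'
from h import *
c=np.load('pics/top0.npz')
K,R,t=c['intrinsics'],c['R'],c['t'];D=c['depth']
v,u=np.mgrid[:480,:640]
P=np.stack([u,v,np.ones_like(u)],-1)@np.linalg.inv(K).T*D[...,None]
W=(P-t)@R
reg=(W[...,0]>.38)&(W[...,0]<.66)&(W[...,1]>.14)&(W[...,1]<.40)&(D>0)
Z=W[...,2]
m=reg&(Z>.05)&(Z<.13)
(cx,cy),wh,a=cv2.minAreaRect(W[m][:,:2].astype(np.float32)); print('housing',cx,cy,wh,a, cv2.boxPoints(((cx,cy),wh,a)))
d=reg&(Z>.088)&(Z<.105)&(W[...,0]<.535)
print('disc',cv2.minEnclosingCircle(W[d][:,:2].astype(np.float32)),np.median(Z[d]))
f=c['frame'].astype(int)
b=reg&(f[...,2]>f[...,0]+40)&(f[...,2]>f[...,1]+20)&(Z>.062)
l=b&(Z>.082); print('lip',W[l].mean(0),np.ptp(W[l],0),l.sum()); 
print('coverZ',np.median(Z[b]),cv2.minAreaRect(W[b][:,:2].astype(np.float32)))
y=(f[...,0]>180)&(f[...,2]<90)&(f[...,1]>120)&reg; print('yellow',[ (W[y&s].mean(0).round(4),(y&s).sum()) for s in (Z>.09,Z<.085)])
# laptop: highest points near
for lo,hi in ((.36,.40),(.40,.44),(.44,.48)):
    s=(W[...,1]>lo)&(W[...,1]<hi)&(D>0)&(W[...,0]>.4)&(W[...,0]<.7); print(lo,Z[s].max())
E
```

```text
housing 0.5201975703239441 0.2745967507362366 (0.20601169764995575, 0.16577830910682678) 9.334972381591797 [[0.4051107  0.33968002]
 [0.43200096 0.17609712]
 [0.6352844  0.20951349]
 [0.60839415 0.37309638]]
disc ((0.47008150815963745, 0.2563638389110565), 0.07172198593616486) 0.09617190025708687
lip [0.56563126 0.31112029 0.09468767] [0.05873751 0.0149222  0.01815221] 85
coverZ 0.0732830444699313 ((0.5712751746177673, 0.2828202247619629), (0.08557070791721344, 0.07573533058166504), 8.905174255371094)
yellow [(array([nan, nan, nan]), np.int64(0)), (array([0.4715, 0.3246, 0.0761]), np.int64(47))]
0.36 0.07149174568333154
0.4 0.17771940906548683
0.44 0.16834147378546324<stdin>:17: RuntimeWarning: Mean of empty slice.
  ret = um.true_divide(
```

```bash
cat >> h.py <<'E'
from scipy.spatial.transform import Rotation as Ro
O=np.array([.5202,.2746]); YAW=.158
c_,s_=np.cos(YAW),np.sin(YAW)
def pos(x,y,z): return np.array([O[0]+c_*x-s_*y,O[1]+s_*x+c_*y,z])
def rot(psi): return (Ro.from_euler('z',psi)*Ro.from_euler('x',np.pi)).as_rotvec()
def arc(th,z,r=.03): return pos(-.045+r*np.sin(th),.0105+r*np.cos(th),z), rot(YAW-th)
def loc(p): d=np.array(p[:2])-O; return np.array([c_*d[0]+s_*d[1],-s_*d[0]+c_*d[1],p[2]])
E
python3 - <<'E'
from h import *
for a in ((pos(.0505,.067,.16),rot(YAW)),(pos(.0505,.067,.0905),rot(YAW)),(pos(.0505,0,.0905),rot(YAW)),arc(.1,.098),arc(.9,.098),arc(1.9,.098)):
    print(np.round(manip.solve_ik(*a),2))
manip.close_gripper()
manip.move_ptp(pos(.0505,.067,.17),rot(YAW))
manip.move_l(pos(.0505,.067,.0905),feed=.1)
s=manip.sense();print(s['t'],s['width'],s['force'],loc(s['ee_pos']))
print(manip.move_l(pos(.0505,-.005,.0905),feed=.03,force_limit=9))
s=manip.sense();print(s['t'],s['force'],loc(s['ee_pos']))
snap('scene','s1.png');cv2.imwrite('pics/s1c.png',cv2.resize(cv2.imread('pics/s1.png')[130:280,120:320],None,fx=4,fy=4))
E
```

```text
[ 0.86  0.2   0.11  0.   -1.47  0.87]
[ 0.86  0.23  0.01  0.   -1.35  0.87]
[ 0.77  0.17 -0.06  0.   -1.34  0.95]
[ 0.93 -0.02 -0.25  0.   -1.35  0.7 ]
[ 0.89  0.02 -0.21  0.   -1.35 -0.06]
[ 0.85  0.   -0.22  0.   -1.35 -1.02]
3.925 0.0012139499406808394 [-0.16566377  0.41064698  0.79959651] [0.05096882 0.06721859 0.09152568]
True
5.6583 [-0.86481658  2.98065061  1.49932979] [0.05036895 0.00931316 0.09029218]
```

View pics/s1c.png

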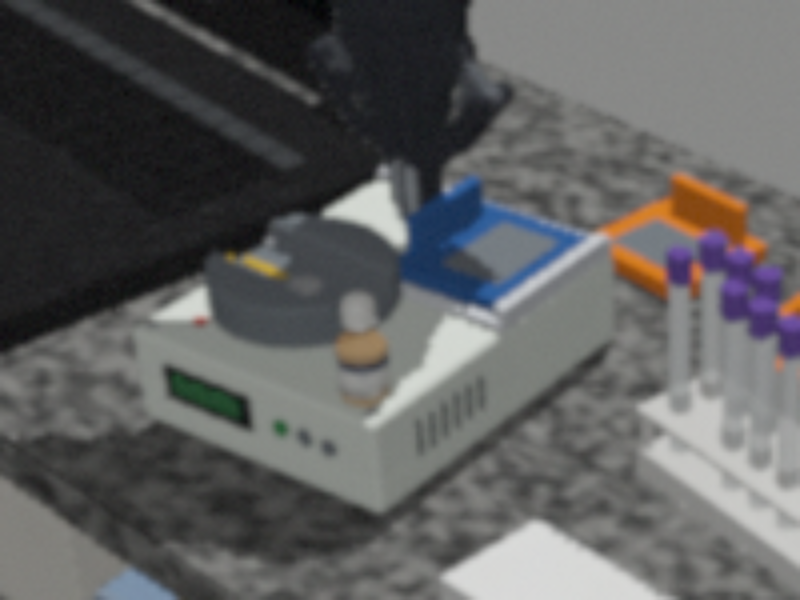

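The cover now sits next to the stop bar, at about (490,300)–(600,240) in the crop. I'll press once more, back off, and check the result in the top view.

```bash
python3 - <<'E'
from h import *
print(manip.move_l(pos(.0505,-.005,.0905),feed=.02,force_limit=9))
s=manip.sense();print(s['t'],s['force'],loc(s['ee_pos']))
manip.move_l(pos(.0505,.035,.0905),feed=.1)
manip.move_l(pos(.0505,.035,.15),feed=.15)
manip.move_ptp(*arc(.1,.15))
c=snap('top','t2.png')
K,R,t=c['intrinsics'],c['R'],c['t'];D=c['depth']
v,u=np.mgrid[:480,:640]
W=(np.stack([u,v,np.ones_like(u)],-1)@np.linalg.inv(K).T*D[...,None]-t)@R
f=c['frame'].astype(int)
b=(f[...,2]>f[...,0]+40)&(f[...,2]>f[...,1]+20)&(W[...,2]>.062)&(W[...,2]<.1)&(abs(W[...,0]-.57)<.08)&(abs(W[...,1]-.26)<.1)
q=cv2.minAreaRect(W[b][:,:2].astype(np.float32));print(q,loc([*q[0],0]))
cv2.imwrite('pics/t2c.png',cv2.resize(c['frame'][190:320,160:300,::-1],None,fx=4,fy=4,interpolation=2))
print(manip.sense()['t'])
E
```

```text
True
6.0333 [0.35535194 1.25677877 2.05370968] [0.05017471 0.00934957 0.08972379]
((0.5771706104278564, 0.2460794448852539), (0.08639028668403625, 0.07485901564359665), 9.671140670776367) [ 0.05177346 -0.03712925  0.        ]
7.4917
```

View pics/t2c.png

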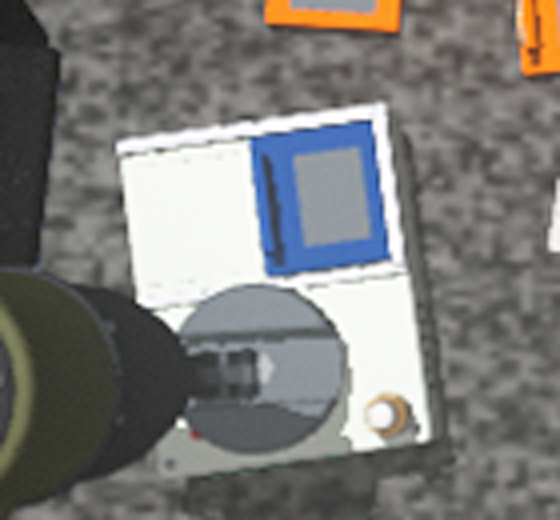

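The cover is home (local y about -37 mm), and the fingers are above the slot, at (235,372) in the crop. Now insert and turn.

```bash
python3 - <<'E'
from h import *
def P(th,z=.098,r=.03,o=.009):
    p,q=arc(th,z,r); e=pos(o*np.cos(th),-o*np.sin(th),0)-pos(0,0,0); return p+e,q
print('ins',manip.move_l(arc(.1,.098)[0],feed=.06,force_limit=8))
s=manip.sense();print(s['t'],s['force'],s['ee_pos'])
for th in np.arange(.1,1.86,.1):
    p,q=P(th)
    hit=manip.move_l(p,q,feed=.04,force_limit=25 if th<1.45 else 14)
    s=manip.sense(); print(round(th,2),hit,s['force'].round(1) if hasattr(s['force'],'round') else s['force'],round(s['t'],2))
    if hit or np.linalg.norm(s['force'][:2])>25: break
p,q=P(th,.098,.03,-.001); print(loc(s['ee_pos']))
snap('scene','s3.png');cv2.imwrite('pics/s3c.png',cv2.resize(cv2.imread('pics/s3.png')[130:280,120:320],None,fx=4,fy=4))
E
```

```text
ins False
8.5083 [ 0.1581419   0.63058176 -0.55306025] [0.47259831 0.30803654 0.0985975 ]
0.1 False [-0.3 -0.7 -0.1] 8.88
0.2 False [ 1.  -0.2  0.4] 9.13
0.3 False [-0.3  1.4  0.3] 9.38
0.4 False [-1.5  1.9 -0. ] 9.63
0.5 False [-0.4  1.   0.3] 9.88
0.6 False [-0.8  1.8  0.1] 10.13
0.7 False [-1.3  0.6  0.9] 10.38
0.8 False [-0.5  2.4  0.1] 10.63
0.9 False [-1.   2.2  0.2] 10.88
1.0 False [0.2 1.6 0.9] 11.13
1.1 False [ 0.4  2.2 -0. ] 11.38
1.2 False [-0.   1.7  0.3] 11.63
1.3 False [0.3 0.9 0.7] 11.88
1.4 False [0.5 2.2 2. ] 12.13
1.5 False [0.7 1.7 0.1] 12.38
1.6 False [0.2 1.8 0.1] 12.63
1.7 False [ 2.1  6.5 -0.4] 12.88
1.8 False [ 5.2 15.6 -2.8] 13.13
[-0.01590142 -0.00102396  0.09884321]
```

View pics/s3c.png

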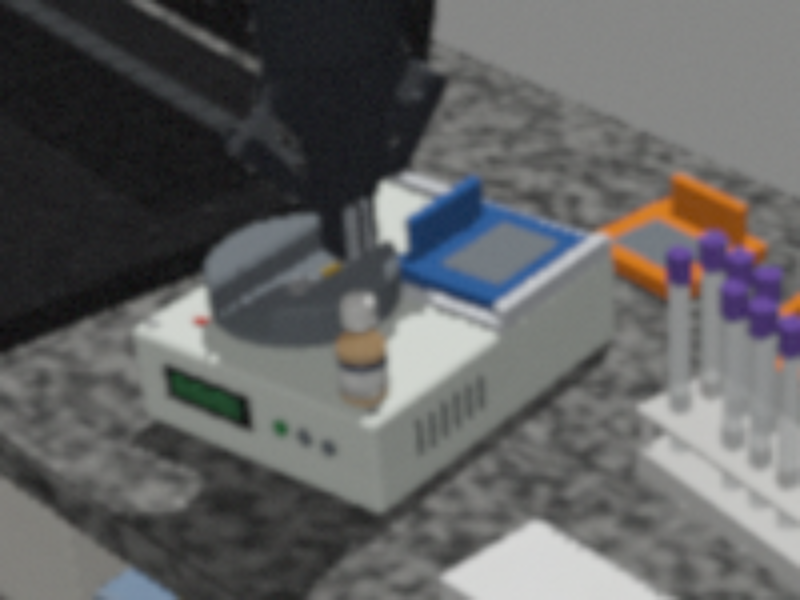

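The disc has turned about 90° and the force rose to 15 N at its stop. I'll back off, withdraw and check.

```bash
python3 - <<'E'
from h import *
p,q=arc(1.571,.098); manip.move_l(p,q,feed=.03)
manip.move_l(p+[0,0,.15],feed=.12)
manip.move_joints([1.485,0.04,0.085,0,-1.615,-0.334])
c=snap('top','t4.png'); a={}
for k in ('fastener_axis','slot_end'): a[k]=world(c,manip.pinpoint('top',k)[0]['at'],.08)
d=loc(a['slot_end'])-loc(a['fastener_axis']); print(np.arctan2(d[0],d[1]))
K,R,t=c['intrinsics'],c['R'],c['t'];D=c['depth']
v,u=np.mgrid[:480,:640]
W=(np.stack([u,v,np.ones_like(u)],-1)@np.linalg.inv(K).T*D[...,None]-t)@R
f=c['frame'].astype(int)
b=(f[...,2]>f[...,0]+40)&(f[...,2]>f[...,1]+20)&(W[...,2]>.062)&(W[...,2]<.1)&(abs(W[...,0]-.57)<.08)&(abs(W[...,1]-.26)<.1)
q=cv2.minAreaRect(W[b][:,:2].astype(np.float32));print(q,loc([*q[0],0]))
cv2.imwrite('pics/t4c.png',cv2.resize(c['frame'][190:320,160:300,::-1],None,fx=4,fy=4,interpolation=2))
print(manip.sense()['t'])
E
```

```text
1.4890984620991317
((0.5771380066871643, 0.24564529955387115), (0.08563979715108871, 0.07468539476394653), 9.446334838867188) [ 0.05167295 -0.03755286  0.        ]
16.7917
```

View pics/t4c.png

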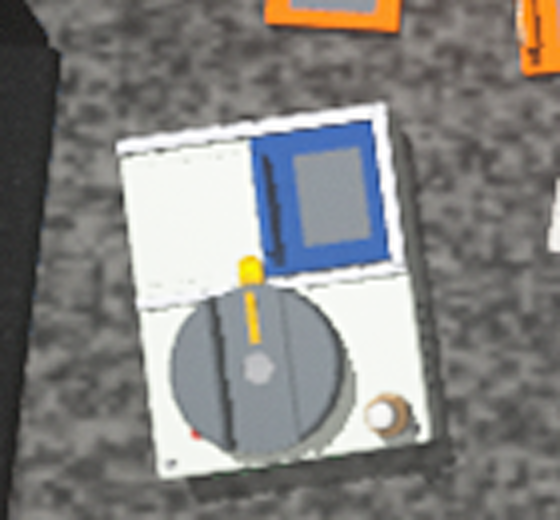

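The tongue, at (250,268), stands behind the cover's left edge. The slot lines run parallel to the housing's side edges, so the fastener is locked. The cover is home, the vial hasn't moved, and the hand is clear.

```bash
python3 -c "
from rig import manip
print(manip.sign_off())"
```

```text
the job is handed in; nothing more can be done
None
```

I pushed the blue cover home against its stop and turned the fastener clockwise to its locked stop, with the tongue behind the cover. The hand is back at its start pose and the job is handed in at about 17 s; no verdict was shown.

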